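Unlatch the parts tray and hold it up level

ROBOT

A 6-joint arm with a two-finger parallel gripper is mounted at the origin on a cart in front of the work surface, level with it; the furniture and walls round the work are solid. World frame = base frame: x ahead of the robot, y to its left, z up, the work surface at z = 0. Lengths are in m, angles in rad, forces in N, time in s.
With the tool pointing down it reaches from about 0.375 to 0.975 m from the base axis. Payload 3.8 kg.
Tool frame: the origin (TCP) lies midway between the tips of the shut fingers; the grasp point (between the pads) lies 19 mm behind it; z points along the fingers, y is the line along which they close (so a half turn about z gives the same grasp; the last joint's range is limited). The gripper opens to 85 mm and grips with 20 to 120 N. Pads are 22 mm wide; open, the fingers measure 114 mm over their backs; the gripper's body (76 mm by 85 mm) begins 54 mm behind the grasp point. The pads swing forward as they close: fully open they stand 13 mm farther back than shut.
Start: joints at [1.292, 0.264, 1.604, -0, 1.274, -0.037], TCP at [0.162, 0.655, 0.231] pointing down, gripper open.
Joint ranges: [-2.63, 2.63], [-0.94, 2.18], [0.31, 2.57], [-1.31, 4.45], [0, 2.66], [-2.55, 2.55]. Speed limits (rad/s): [2.57, 2.57, 3.14, 3.14, 3.14, 3.14].

INTERFACE

Orientations are given as a rotation vector (axis times angle).
In Python, from workcell import bot gives the robot as it stands.
- The arm moves only by the tool step_arm, never from a script. Its argument "motion" is a list of rows, each a list of 5 numbers: the finger opening in cm, from 0 to 8.54, then the shift along the tool's x, y, z in cm, then the turn about the tool's z in degrees. In form: [[claw, dx, dy, dz, twist], ...]. A call has 1 to 20 rows; each row is the pose to reach, as a shift and turn from the pose commanded when the call began, along the tool's axes at that moment; what a row does not reach only later rows make up. A row lasts 1/10 s, in which the tool goes at most 50 mm and 8.59 degrees, less where a joint would pass 70% of its speed; a pose out of reach is approached as far as the arm can. A call with a gripper value outside its range is refused whole. The fingers move at their own pace and stop on an object; "force" is the grip in N (left out, the last holds). Time passes only in rows, so rows that repeat a pose let the fingers close. It gives the time, the measured TCP pose, the force, the opening and the grip force at its end, in the units of the state.
- bot.read_state(): the state, without advancing time (a new reading comes with each control period).
- bot.read_camera(name): name is "side" or "top" or "wrist"; returns (picture, depth): 400x640x3 uint8, red, green, blue; 400x640 float32, m along the optical axis (not along the pixel's ray), 0 where there is no reading.
- bot.calibration(name): a dict with "mtx" (3x3 intrinsics, pixels), "origin" and "orientation" of the camera in the world; the wrist camera has in their place "T_tool_cam" (4x4, takes a point from camera to tool coordinates, whose origin is the TCP and whose axes are the flange's). Camera axes: x right, y up, looking along -z (the intrinsics and any distortion apply to the point x, -y, -z); pixel columns grow to the right and rows downward; lengths in m; the calibration is good to about 2 mm. A picture is of the moment at which its call begins: read the wrist's pose just before it. calibration takes no time and is no camera call.
- bot.finish_job(): hands the job in; it is judged then, once.
The state is a dict: "time": time; "q": joint angles; "joint_vel": joint speeds; "joint_torque": joint torques, N m; "tool_pos": TCP position; "tcp_rot": TCP orientation; "wrist_force": force on the tool from outside, world axes, zero at the start; "torque": the same for the moment, N m; "width": opening from 0.0 (shut) to 1.0 (fully open); "grip_force": force on a finger pad.
Only numpy, scipy, OpenCV 4.12 (cv2) and the standard library are available. Lean on these libraries where they do the work, as an engineer would, in place of code of your own. Each camera call takes 0.05 s, during which the arm holds its last target. There are 200 camera calls.

TASK

The small open parts tray sits in its dock, locked down by a swing latch. Turn the latch by its knob all the way round to its open stop, then lift the tray with the loose bushing in it straight up, keeping it level, until its underside is about 12 cm above the worktop, and finish there still holding it in the gripper: steady, level and over the dock, with nothing else carrying it. Do not let it go or put it down, and leave the ring gauge, the setting block and the lens alone.

Things in the scene. Friction and masses are not known exactly. Their poses are not given: they have to be found in the camera images.
- dock: aluminium base plate fixed to the worktop, 100 mm (its x) by 184 mm (its y, from -72 to +112) and 10 mm thick. Origin: on the worktop under the centre of the tray's nest. z up. Eight low dark locator strips near the nest's corners (tops at z 18 mm) surround the tray with 3 mm play; the long sides of the tray are free except within 16 mm of y = +-52 mm. At y = +88 mm stands the latch post.
- latch (a joint): swing latch on the post, vertical axis, a dark dog-leg bar (its flat bars lie at 44 to 52 mm above the worktop). 0 = fully locked: its arm points to the dock's -y and overlaps the tray's +y end wall by 15 mm, about 3 mm above the rim. Grows as it turns clockwise seen from above; 1.571 rad = open stop: the arm points to the dock's -x, clear of the tray. Stiff (0.12 N m friction, about 2 N at the knob), stays where it is left. Starts at 0 to 0.2.
- latch_knob (a point): centre of the top face of the latch's upright black cylindrical knob, diameter 16 mm, standing free from 52 to 82 mm above the worktop; 60 mm from the pivot axis. Seen from the pivot it lies in the dock's direction (-x, +y) diagonally when locked and (+x, +y) diagonally when open.
- latch_pivot (a point): point on the latch's turning axis, 52 mm above the worktop, at x 0, y +88 mm in the dock's frame (fixed). The hub's top is at 58 mm. Overhead, from 0.46 m above the worktop, fixed equipment hangs beyond world x = 0.6 m (about y 0.1 to 0.2): keep the hand low there.
- parts_tray: small open blue plastic tray, 64 mm (its x) by 120 mm (its y), 30 mm high, walls 2 mm, 70 g; origin at the centre of its underside, z up, its axes parallel to the dock's within 0.01 rad; stands on the dock plate, so rim 40 mm above the worktop at the start. Stiff enough to be gripped from above across its 64 mm width, by the outsides of the two long walls. A low cross wall at y = -12 mm divides it. Some tiny fixed parts are part of the tray.
- bushing: loose steel flanged bushing, flange 34 mm diameter, 24 mm high, about 55 to 110 g, standing upright on the tray's floor (2 mm above its underside) in the smaller compartment, y -58 to -13 mm of the tray. Origin at the centre of its underside. With it the tray balances at about y = -15 to -22 mm.
- ring_gauge: bystander: steel ring 51 mm in diameter, 16 mm high, lying on the worktop; origin at the centre of its underside
- gauge_block: bystander: ground steel setting block 25 x 50 x 30 mm high with two holes; origin at the centre of its underside
- spare_lens: bystander: black camera lens standing on its cap, 37 mm in diameter, 47 mm high; origin at the centre of its underside
Mind the look-alikes: they are no part of the job. What is shaped like the bushing but brown is not meant.

How it is judged:
On the way:
1. the latch is turned to its open stop (beyond 1.35 rad) while the tray still sits in the dock (value of joint latch above 1.35 rad and height (world z) of parts_tray below 0.016 m), for 0.2 s.
At the end, for the whole second after the job is handed in: Latch open (over 1.35 of 1.571 rad); the gripper holds the tray, underside 8.5 to 16 cm above the worktop, within 7 cm of straight above the dock's origin, within 0.12 rad of level, still (under 2 cm/s, 0.15 rad/s), off the dock; the bushing stands on the tray's floor (value of joint latch above 1.35 rad and height (world z) of parts_tray between 0.085 and 0.16 m and horizontal distance between parts_tray and dock below 0.07 m and angle between parts_tray's own z axis and vertical below 0.12 rad and linear speed of parts_tray below 0.02 m/s and angular speed of parts_tray below 0.15 rad/s and contact force between parts_tray and the fingers above 1 N and contact force between parts_tray and dock below 0.1 N and contact force between bushing and parts_tray above 0.2 N and z of bushing in the frame of parts_tray below 0.008 m and distance between bushing and parts_tray below 0.06 m); the arm keeps its last pose, push and grip.
It fails at once if the tray is tipped by more than 0.3 rad (angle between parts_tray's own z axis and vertical above 0.3 rad).
It fails at once if the bushing leaves the tray (distance between bushing and parts_tray above 0.08 m).
It fails at once if the tray is lifted over another place than the dock (horizontal distance between parts_tray and dock above 0.12 m).
It fails at once if the ring gauge, setting block or lens is disturbed by more than 15 mm (distance of any of ring_gauge, gauge_block, spare_lens from where it was at the start of the episode above 0.015 m).
It also fails if it takes over 42 s, if anything falls off the work surface, if the arm or the gripper's body presses on something with over 40 N, if the wrist force passes 120 N, or if a joint passes its speed limit or range.

## Working session

There is one attempt and no reset: what is moved stays moved. The work goes in short steps, Python scripts to look and compute and a tool call to move; the robot and the scene stay as the last step left them, time stands still between calls to the robot, and variables do not carry over. Pictures are saved under pics/ and viewed, at most 10 in all, crops included, and the job is handed in when it is done.

Besides the shell and the picture viewer there is one more tool, called after "Call:" as name([rows], argument=value, ...), one row to a line, values as JSON. step_arm: Moves the arm, as the interface text tells. Its arguments: {"type":"object","properties":{"motion":{"type":"array","items":{"type":"array","items":{"type":"number"}}},"force":{"type":"number"}},"required":["motion"]}

```bash
mkdir -p pics; cat > h.py <<'E'
import numpy as np, cv2
from scipy.spatial.transform import Rotation as R
from workcell import bot
def cam(n):
    s=bot.read_state(); p,d=bot.read_camera(n); c=bot.calibration(n)
    if n=="wrist":
        T=np.eye(4);T[:3,:3]=R.from_rotvec(s["tcp_rot"]).as_matrix();T[:3,3]=s["tool_pos"]
        T=T@np.array(c["T_tool_cam"]); return p,d,np.array(c["mtx"]),T
    T=np.eye(4);o=np.array(c["orientation"]);T[:3,:3]=o if o.shape==(3,3) else R.from_rotvec(o).as_matrix();T[:3,3]=c["origin"]
    return p,d,np.array(c["mtx"]),T
def onplane(uv,z,K,T):
    uv=np.atleast_2d(uv).astype(float)
    r=np.c_[(uv[:,0]-K[0,2])/K[0,0],-(uv[:,1]-K[1,2])/K[1,1],-np.ones(len(uv))]@T[:3,:3].T
    return T[:3,3]+r*((z-T[2,3])/r[:,2])[:,None]
def cloud(d,K,T):
    v,u=np.mgrid[:d.shape[0],:d.shape[1]]
    P=np.stack([(u-K[0,2])/K[0,0]*d,-(v-K[1,2])/K[1,1]*d,-d],-1)
    return P@T[:3,:3].T+T[:3,3]
E
python3 - <<'E'
from h import *
print(bot.read_state())
for n in("top","side","wrist"):
    c=bot.calibration(n); print(n,c)
    p,d,K,T=cam(n); cv2.imwrite(f"pics/{n}0.png",p[:,:,::-1]); np.savez(f"{n}0.npz",p=p,d=d,K=K,T=T)
E
```

```text
{'time': 0.0, 'q': array([ 1.29210809e+00,  2.64752344e-01,  1.60538483e+00,  1.40988775e-07,
        1.27370968e+00, -3.69128428e-02]), 'joint_vel': array([-2.61590098e-04,  1.76150305e-03,  4.37657911e-04, -5.60846392e-04,
        1.88111334e-03, -8.14560784e-05]), 'joint_torque': array([-6.22016560e-04, -5.15111804e+01, -3.67319584e+01, -1.05960100e-04,
        1.28351228e-02, -9.16324616e-08]), 'tool_pos': array([0.16141957, 0.65465295, 0.22995674]), 'tcp_rot': array([-0.37881267, -3.11831151,  0.00349647]), 'wrist_force': array([ 0.35580681, -0.17380199, -0.08319921]), 'torque': array([ 0.02612958,  0.02151136, -0.00734457]), 'grip_force': 0.0, 'width': 0.9994157391951156}
top {'mtx': array([[447.98994493,   0.        , 323.01362793],
       [  0.        , 447.98994493, 207.32621798],
       [  0.        ,   0.        ,   1.        ]]), 'origin': array([0.3998769 , 0.07235109, 1.18388614]), 'orientation': array([ 0.1035438 , -0.08695816, -1.56098368])}
side {'mtx': array([[513.87083363,   0.        , 321.31284875],
       [  0.        , 513.87083363, 205.18074758],
       [  0.        ,   0.        ,   1.        ]]), 'origin': array([0.30806604, 0.82767972, 0.80234242]), 'orientation': array([ 0.15708208, -1.14005579, -2.61387584])}
wrist {'mtx': array([[310.56494823,   0.        , 320.02568753],
       [  0.        , 310.56494823, 199.54981593],
       [  0.        ,   0.        ,   1.        ]]), 'T_tool_cam': array([[-5.70823968e-04,  9.47618842e-01,  3.19402889e-01,
         8.24974938e-02],
       [ 9.99999205e-01,  1.81825471e-04,  1.24771029e-03,
         6.84747844e-04],
       [ 1.12427820e-03,  3.19403347e-01, -9.47618192e-01,
        -1.44268622e-01],
       [ 0.00000000e+00,  0.00000000e+00,  0.00000000e+00,
         1.00000000e+00]])}
```

View pics/top0.png

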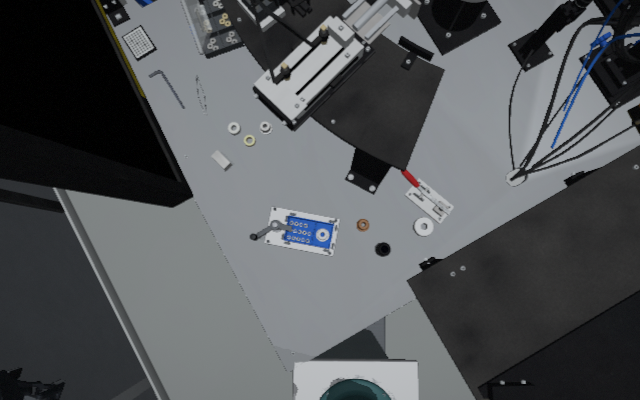

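The top view shows the dock at about (302,230), the latch pivot near (276,225), the knob near (254,237), the bushing near (322,235), the brown decoy at (362,224), the lens at (382,249) and the ring at (423,226).

```bash
python3 - <<'E'
from h import *
f=np.load("top0.npz");p,d,K,T=[f[k] for k in("p","d","K","T")]
P=cloud(d,K,T)
hsv=cv2.cvtColor(p,cv2.COLOR_RGB2HSV)
m=cv2.inRange(hsv,(100,120,60),(125,255,255)); m[:190]=0;m[270:]=0;m[:,:240]=0;m[:,360:]=0
c=max(cv2.findContours(cv2.morphologyEx(m,cv2.MORPH_CLOSE,np.ones((9,9))),0,2)[0],key=cv2.contourArea)
r=cv2.minAreaRect(c);print("tray",r); b=cv2.boxPoints(r);W=onplane(b,.04,K,T);print(W, W.mean(0), [np.linalg.norm(W[i]-W[i-1]) for i in range(4)])
for uv in[(254,237),(276,225),(302,230),(322,235),(220,160),(423,226),(382,249),(270,340)]: print(uv,P[uv[1],uv[0]],onplane(uv,.05,K,T))
# dock: height map z in 5..15mm, near
x,y,z=P[...,0],P[...,1],P[...,2]
w=((p.min(-1)>170)).astype(np.uint8)*255; w[:190]=0;w[270:]=0;w[:,:240]=0;w[:,350:]=0
w=w|m
c=max(cv2.findContours(cv2.morphologyEx(w,cv2.MORPH_CLOSE,np.ones((15,15))),0,2)[0],key=cv2.contourArea)
r=cv2.minAreaRect(c);W=onplane(cv2.boxPoints(r),.01,K,T);print("dock",r,W,W.mean(0),[np.linalg.norm(W[i]-W[i-1]) for i in range(4)])
cv2.imwrite("pics/crop.png",np.hstack([cv2.resize(p[190:270,230:350],None,fx=5,fy=5,interpolation=2)])[:,:,::-1])
E
```

```text
tray ((308.2527770996094, 231.5481719970703), (46.35702133178711, 24.932687759399414), 10.784297943115234)
[[0.45607024 0.18610243 0.04      ]
 [0.51899811 0.17530657 0.04      ]
 [0.49752003 0.05821267 0.04      ]
 [0.43494294 0.06973276 0.04      ]] [0.47688283 0.12233861 0.04      ] [np.float64(0.11827198584172334), np.float64(0.06384722025596824), np.float64(0.11904742325608714), np.float64(0.06362864192436359)]
(254, 237) [0.45966404 0.25441513 0.07872405] [[0.46121795 0.25914712 0.05      ]]
(276, 225) [0.49167769 0.20337232 0.05534045] [[0.4921121  0.20399233 0.05      ]]
(302, 230) [0.48256495 0.13990934 0.01220328] [[0.47989756 0.13773002 0.05      ]]
(322, 235) [0.47000664 0.08742303 0.00993445] [[0.46761319 0.08690864 0.05      ]]
(220, 160) [0.66464997 0.35799307 0.02862411] [[0.65975086 0.35270782 0.05      ]]
(423, 226) [ 0.49632779 -0.17889795  0.00140881] [[ 0.49236436 -0.16857345  0.05      ]]
(382, 249) [ 0.43362449 -0.06485714  0.04688687] [[ 0.43353209 -0.06448146  0.05      ]]
(270, 340) [ 0.19926587  0.21917502 -0.0013612 ] [[0.20795909 0.21281259 0.05      ]]
dock ((301.5941162109375, 230.75604248046875), (68.43624114990234, 37.18852996826172), 10.78429889678955) [[0.44889535 0.237802   0.01      ]
 [0.54540177 0.22170885 0.01      ]
 [0.51270808 0.04388555 0.01      ]
 [0.41699513 0.06161818 0.01      ]] [0.48100008 0.14125365 0.01      ] [np.float64(0.17904849311818388), np.float64(0.09783904701273681), np.float64(0.18080377231930975), np.float64(0.09734174572751135)]
```

View pics/crop.png

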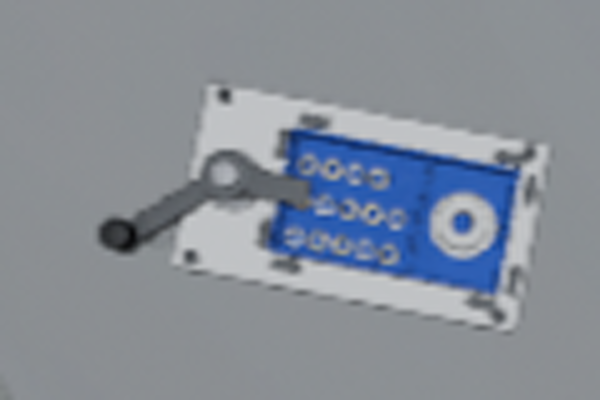

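View pics/side0.png

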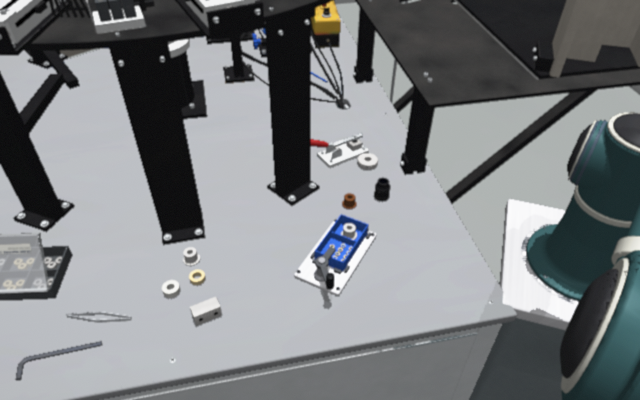

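The crop confirms the layout: arm over the tray's +y end, knob at lower left, bushing in the right-hand compartment. The side view agrees. The tray and dock sizes match what was given. I'll move above the knob and refine with the wrist camera.

```bash
cat >> h.py <<'E'
def delta(target,yaw):
    "shift in cm along the tool axes and twist in deg so that TCP=target and tool y has this world yaw (deg)"
    s=bot.read_state();M=R.from_rotvec(s["tcp_rot"]).as_matrix()
    y=np.degrees(np.arctan2(M[1,1],M[0,1])); tw=(y-yaw+180)%360-180
    return np.round(M.T@(np.array(target)-s["tool_pos"])*100,2),round(tw,1),np.round(M[:,2],3)
O=np.array([.4774,.1216]);a=np.radians(-10.2)
def dock(x,y): return O+[np.cos(a)*x-np.sin(a)*y,np.sin(a)*x+np.cos(a)*y]
E
python3 -c "
from h import *
print(delta([.460,.2553,.20],34.8))"
```

```text
(array([-38.55, -31.64,   3.08]), np.float64(41.4), array([-0.   , -0.002, -1.   ]))
```

Call:
step_arm([
  [4,-3.5,-3,0,4],
  [4,-7.2,-6,0,8],
  [4,-10.8,-9,0,12],
  [4,-14.4,-12,0,16],
  [4,-18,-15,0,20],
  [4,-21.6,-18,0,24],
  [4,-25.2,-21,0.6,28],
  [4,-28.8,-24,1.2,32],
  [4,-32.4,-27,1.8,36],
  [4,-36,-30,2.5,40],
  [4,-38.5,-31.6,3,41.5],
  [4,-38.5,-31.6,3,41.5],
  [4,-38.5,-31.6,3,41.5],
])

```text
time: 1.45
tool_pos: [0.4597, 0.2558, 0.2008]
tcp_rot: [-1.461, -2.78, 0.001]
wrist_force: [-0.4, 0.5, 0.1]
width: 0.471
grip_force: 0.0
```

```bash
python3 - <<'E'
from h import *
p,d,K,T=cam("wrist"); np.savez("w1.npz",p=p,d=d,K=K,T=T); cv2.imwrite("pics/w1.png",p[:,:,::-1])
s=bot.read_state();print(s["time"],s["tool_pos"],s["q"],delta([.460,.2553,.20],34.8))
P=cloud(d,K,T);z=P[...,2]
m=(z>.074)&(z<.088)&(p.max(-1)<90)&(np.hypot(P[...,0]-.46,P[...,1]-.255)<.04)
v,u=np.nonzero(m);print(m.sum(),u.mean(),v.mean(),np.median(P[m],0))
(c,r)=cv2.minEnclosingCircle(np.c_[u,v].astype(np.float32));print(c,r,onplane(c,.082,K,T))
E
```

```text
1.5 [0.45939289 0.25650797 0.20110614] [ 4.61514850e-01  3.86670008e-03  1.95393542e+00  6.26873106e-04
  1.18442927e+00 -1.43045595e-01] (array([-0.13, -0.02,  0.11]), np.float64(-0.2), array([-0.001,  0.   , -1.   ]))
261 323.3869731800766 190.19157088122606 [0.46030434 0.26006605 0.08332458]
(323.27777099609375, 190.0) 9.402787208557129 [[0.4603326  0.25986511 0.082     ]]
```

View pics/w1.png

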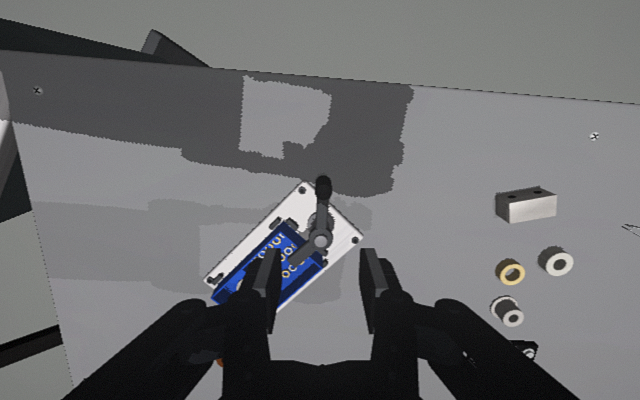

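The wrist view shows the knob at (323,190), the hub at (320,241) and the tray between the fingers. I'll refine the pivot and the knob.

```bash
python3 - <<'E'
from h import *
f=np.load("w1.npz");p,d,K,T=[f[k] for k in("p","d","K","T")]
P=cloud(d,K,T)
m=(P[...,2]>.0545)&(P[...,2]<.066)&(np.hypot(P[...,0]-.493,P[...,1]-.208)<.02)
m=cv2.morphologyEx(m.astype(np.uint8),cv2.MORPH_OPEN,np.ones((5,5)))
v,u=np.nonzero(m);c,r=cv2.minEnclosingCircle(np.c_[u,v].astype(np.float32));print(m.sum(),c,r,P[m>0].mean(0),onplane(c,.058,K,T))
f=np.load("top0.npz");p,d,K,T=[f[k] for k in("p","d","K","T")]
g=p[225:248,240:270].max(-1);ys,xs=np.nonzero(g<45);print(xs.mean()+240,ys.mean()+225,len(xs),onplane((xs.mean()+240,ys.mean()+225),.078,K,T))
print(dock(0,.088))
for k in[np.array([.4600,.2585])]:
  for th in (0,20,40,60,80,90): 
    pv=np.array([.493,.208]);v=k-pv;t=np.radians(-th);print(th,pv+[np.cos(t)*v[0]-np.sin(t)*v[1],np.sin(t)*v[0]+np.cos(t)*v[1]],np.hypot(*v))
print(delta([.46,.2585,.06],34.8))
E
```

```text
151 (320.34210205078125, 240.34210205078125) 7.168923377990723 [0.49299048 0.20847209 0.05837201] [[0.49273074 0.20814496 0.058     ]]
255.375 237.125 8 [[0.45942103 0.25112347 0.078     ]]
[0.49298346 0.20820921]
0 [0.46   0.2585] 0.060326196631314326
20 [0.47926216 0.26674114] 0.060326196631314326
40 [0.50018131 0.26789724] 0.060326196631314326
60 [0.52023428 0.26182884] 0.060326196631314326
80 [0.5370024  0.24926789] 0.060326196631314326
90 [0.5435 0.241 ] 0.060326196631314326
(array([ 0.12,  0.17, 14.11]), np.float64(-0.2), array([-0.001,  0.   , -1.   ]))
```

Call:
step_arm([
  [4,0.2,0.2,4,0],
  [4,0.2,0.2,8,0],
  [4,0.2,0.2,11,0],
  [4,0.2,0.2,13,0],
  [4,0.2,0.2,14.1,0],
  [4,0.2,0.2,14.1,0],
  [2.1,0.2,0.2,14.1,0],
  [2.1,0.2,0.2,14.1,0],
  [2.1,0.2,0.2,14.1,0],
  [2.1,0.2,0.2,14.1,0],
])

```text
time: 2.5
tool_pos: [0.4611, 0.2595, 0.0614]
tcp_rot: [1.459, 2.781, 0.003]
wrist_force: [0.6, -0.2, 0.2]
width: 0.244
grip_force: 0.0
```

```bash
python3 - <<'E'
from h import *
p,d,K,T=cam("wrist"); cv2.imwrite("pics/w2.png",p[100:,160:480,::-1])
s=bot.read_state();print(s["time"],s["tool_pos"],s["wrist_force"])
pv=np.array([.493,.2083]);v=np.array([.4602,.2593])-pv
for th in range(0,97,8):
    t=np.radians(-th);k=pv+[np.cos(t)*v[0]-np.sin(t)*v[1],np.sin(t)*v[0]+np.cos(t)*v[1]]
    print(th,*delta([*k,.06],34.8-th)[:2])
E
```

```text
2.55 [0.46083163 0.25934442 0.06111704] [ 0.01970845  0.81394621 -0.06380953]
0 [ 0.03 -0.05  0.11] -0.2
8 [-0.05  0.79  0.11] 7.8
16 [-0.26  1.61  0.11] 15.8
24 [-0.57  2.39  0.12] 23.8
32 [-0.99  3.13  0.12] 31.8
40 [-1.51  3.79  0.12] 39.8
48 [-2.12  4.38  0.12] 47.8
56 [-2.8   4.88  0.12] 55.8
64 [-3.55  5.28  0.12] 63.8
72 [-4.35  5.57  0.12] 71.8
80 [-5.17  5.75  0.12] 79.8
88 [-6.02  5.81  0.12] 87.8
96 [-6.86  5.75  0.12] 95.8
```

View pics/w2.png

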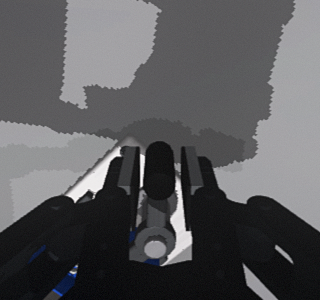

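The knob at (158,170) in the crop stands between the pads. I'll sweep it round.

Call:
step_arm([
  [2.1,0,0.4,0.1,4],
  [2.1,-0.05,0.8,0.1,8],
  [2.1,-0.14,1.2,0.1,12],
  [2.1,-0.26,1.6,0.1,16],
  [2.1,-0.57,2.4,0.1,24],
  [2.1,-1.0,3.1,0.1,32],
  [2.1,-1.5,3.8,0.1,40],
  [2.1,-2.1,4.4,0.1,48],
  [2.1,-2.8,4.9,0.1,56],
  [2.1,-3.55,5.3,0.1,64],
  [2.1,-4.35,5.6,0.1,72],
  [2.1,-5.2,5.75,0.1,80],
  [2.1,-6.0,5.8,0.1,88],
  [2.1,-6.2,5.8,0.1,90],
  [2.1,-6.2,5.8,0.1,90],
])

```text
time: 4.05
tool_pos: [0.5437, 0.2411, 0.0595]
tcp_rot: [-2.999, -0.934, -0.001]
wrist_force: [-0.0, 0.4, 0.1]
width: 0.247
grip_force: 0.0
```

Call:
step_arm([
  [3.5,0,0,0,0],
  [3.5,0,0,0,0],
  [3.5,0,0,-4,0],
  [3.5,0,0,-9,0],
  [3.5,0,0,-14,0],
  [3.5,0,0,-14,0],
])

```text
time: 4.65
tool_pos: [0.5484, 0.2432, 0.209]
tcp_rot: [-2.998, -0.936, -0.025]
wrist_force: [0.4, -0.2, 1.3]
width: 0.407
grip_force: 0.0
```

```bash
python3 - <<'E'
from h import *
p,d,K,T=cam("wrist"); np.savez("w3.npz",p=p,d=d,K=K,T=T); cv2.imwrite("pics/w3.png",p[:,:,::-1])
P=cloud(d,K,T);z=P[...,2]
m=(z>.074)&(z<.088)&(p.max(-1)<90)&(np.hypot(P[...,0]-.5435,P[...,1]-.241)<.04)
v,u=np.nonzero(m);c,r=cv2.minEnclosingCircle(np.c_[u,v].astype(np.float32));k=onplane(c,.082,K,T)[0];print(c,r,k)
w=k[:2]-[.493,.2083];print("latch",np.radians(135-10.2)-np.arctan2(w[1],w[0]),np.hypot(*w))
hsv=cv2.cvtColor(p,cv2.COLOR_RGB2HSV)
m=cv2.inRange(hsv,(100,120,60),(125,255,255))
m=cv2.morphologyEx(m,cv2.MORPH_CLOSE,np.ones((15,15)))
c=max(cv2.findContours(m,0,2)[0],key=cv2.contourArea);b=cv2.boxPoints(cv2.minAreaRect(c));W=onplane(b,.04,K,T);print(b,W,W.mean(0),[np.linalg.norm(W[i]-W[i-1]) for i in range(4)])
print(bot.read_state()["time"],delta([*dock(0,-.018),.2],-10.2))
E
```

```text
(316.0, 196.5) 9.013978004455566 [0.54283298 0.24387517 0.082     ]
latch 1.558184827630183 0.06122840970703838
[[309.4643  267.81995]
 [350.55206 224.94572]
 [427.33032 298.5249 ]
 [386.24255 341.3991 ]] [[0.45711118 0.19460362 0.04      ]
 [0.52644808 0.18727092 0.04      ]
 [0.50225655 0.05621578 0.04      ]
 [0.42538625 0.0574743  0.04      ]] [0.47780052 0.12389116 0.04      ] [np.float64(0.14075127334808962), np.float64(0.06972355692081576), np.float64(0.1332692013742268), np.float64(0.076880602558102)]
4.7 (array([-13.83,   7.28,   0.39]), np.float64(-45.1), array([ 0.01 ,  0.004, -1.   ]))
```

View pics/w3.png

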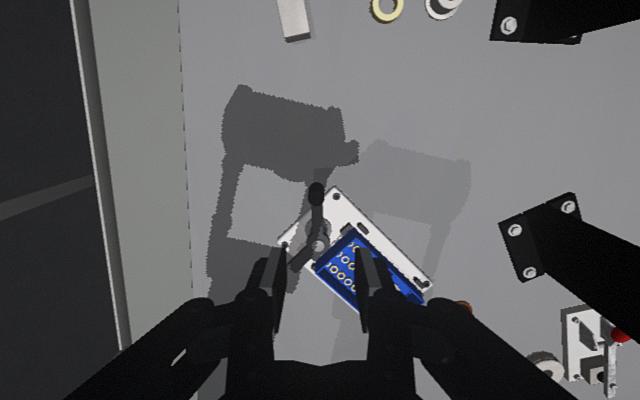

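The knob is at (316,196), which puts the latch at about 1.56 rad, open. The tray is still seated. Now I'll go over the tray at its balance point.

Call:
step_arm([
  [8.54,-2.8,1.5,0.3,-8],
  [8.54,-5.6,3,0.3,-16],
  [8.54,-8.4,4.5,0.3,-24],
  [8.54,-11.2,6,0.3,-32],
  [8.54,-13,7,0.3,-40],
  [8.54,-13.8,7.3,0.3,-45.1],
  [8.54,-13.8,7.3,0.3,-45.1],
  [8.54,-13.8,7.3,0.3,-45.1],
  [8.54,-13.8,7.3,0.3,-45.1],
])

```text
time: 5.6
tool_pos: [0.4712, 0.103, 0.1957]
tcp_rot: [-2.412, -2.013, 0.001]
wrist_force: [-0.0, -0.3, -0.3]
width: 1.003
grip_force: 0.0
```

```bash
python3 - <<'E'
from h import *
p,d,K,T=cam("wrist"); np.savez("w4.npz",p=p,d=d,K=K,T=T); cv2.imwrite("pics/w4.png",p[:,:,::-1])
hsv=cv2.cvtColor(p,cv2.COLOR_RGB2HSV)
m=cv2.inRange(hsv,(100,120,40),(125,255,255))
m=cv2.morphologyEx(m,cv2.MORPH_CLOSE,np.ones((9,9)))
c=max(cv2.findContours(m,0,2)[0],key=cv2.contourArea);r=cv2.minAreaRect(c);b=cv2.boxPoints(r);W=onplane(b,.04,K,T);print(b,W,W.mean(0),[np.linalg.norm(W[i]-W[i-1]) for i in range(4)])
P=cloud(d,K,T)
m=(np.abs(P[...,2]-.040)<.003)&(hsv[...,0]>100)&(hsv[...,0]<125)&(hsv[...,1]>100)
Q=P[m][:,:2]-O; Rm=np.array([[np.cos(a),-np.sin(a)],[np.sin(a),np.cos(a)]]);Q=Q@Rm
print(len(Q),np.percentile(Q,[1,5,50,95,99],axis=0))
print(bot.read_state()["time"],delta([*dock(0,-.018),.035],-10.2))
E
```

```text
[[287.  99.]
 [357.  99.]
 [357. 220.]
 [287. 220.]] [[0.45502975 0.18621463 0.04      ]
 [0.51831758 0.17466939 0.04      ]
 [0.50128012 0.05571415 0.04      ]
 [0.42943484 0.06877961 0.04      ]] [0.47601557 0.12134444 0.04      ] [np.float64(0.1201918516450838), np.float64(0.064332270414994), np.float64(0.12016914694195613), np.float64(0.07302363108449315)]
841 [[-0.033101   -0.06007983]
 [-0.03276857 -0.05972319]
 [-0.00860657 -0.00580253]
 [ 0.03068674  0.05955731]
 [ 0.0310831   0.05963504]]
5.65 (array([ 0.13,  0.28, 16.09]), np.float64(-0.1), array([-0.001, -0.   , -1.   ]))
```

View pics/w4.png

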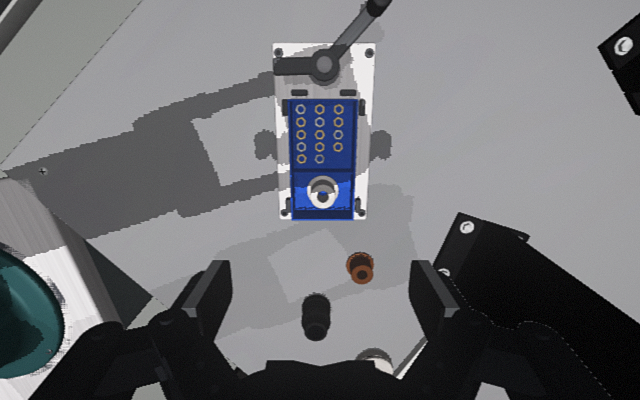

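The latch is clear and the tray is seated with the bushing at (322,193). Descending and gripping.

Call:
step_arm([
  [8.54,0.1,0.2,4,0],
  [8.54,0.1,0.2,8,0],
  [8.54,0.1,0.2,12,0],
  [8.54,0.1,0.2,14.5,0],
  [8.54,0.1,0.2,16.5,0],
  [8.54,0.1,0.2,17.7,0],
  [8.54,0.1,0.2,18.4,0],
  [8.54,0.1,0.2,18.4,0],
  [8.54,0.1,0.2,18.4,0],
], force=40)

```text
time: 6.55
tool_pos: [0.4743, 0.1035, 0.0131]
tcp_rot: [2.41, 2.014, 0.002]
wrist_force: [0.1, 0.3, -0.2]
width: 1.0
grip_force: 0.0
```

Call:
step_arm([
  [7.5,0,0,0,0],
  [7.2,0,0,0,0],
  [6.9,0,0,0,0],
  [6.6,0,0,0,0],
  [6.4,0,0,0,0],
  [6.2,0,0,0,0],
  [6.0,0,0,0,0],
  [5.8,0,0,0,0],
  [5.8,0,0,0,0],
  [5.8,0,0,0,0],
])

```text
time: 7.55
tool_pos: [0.4737, 0.1033, 0.0129]
tcp_rot: [2.411, 2.014, 0.001]
wrist_force: [-1.4, -0.7, 5.1]
width: 0.75
grip_force: 44.0
```

Call:
step_arm([
  [5,0,0,-0.2,0],
  [5,0,0,-0.5,0],
  [5,0,0,-1,0],
  [5,0,0,-1.5,0],
  [5,0,0,-2,0],
  [5,0,0,-2,0],
  [5,0,0,-2,0],
])

```text
time: 8.25
tool_pos: [0.4736, 0.1033, 0.0326]
tcp_rot: [2.411, 2.014, 0.001]
wrist_force: [-0.2, 0.4, -3.1]
width: 0.754
grip_force: 44.7
```

```bash
cat > chk.py <<'E'
from h import *
import sys
p,d,K,T=cam("wrist"); cv2.imwrite(f"pics/{sys.argv[1]}.png",p[:,160:480,::-1])
hsv=cv2.cvtColor(p,cv2.COLOR_RGB2HSV)
P=cloud(d,K,T);m=(hsv[...,0]>100)&(hsv[...,0]<125)&(hsv[...,1]>100)&(d>0)
Q=P[m];Rm=np.array([[np.cos(a),-np.sin(a)],[np.sin(a),np.cos(a)]]);Q[:,:2]=(Q[:,:2]-O)@Rm
for lo in range(-60,60,20):
    q=Q[(Q[:,1]*1000>lo)&(Q[:,1]*1000<lo+20)]
    if len(q)>9: print(lo,len(q),np.percentile(q[:,2],[5,50,98]).round(4))
s=bot.read_state();print(s["time"],s["tool_pos"],s["wrist_force"],s["torque"],s["grip_force"],s["width"])
E
python3 chk.py w5
```

```text
-60 6236 [0.033  0.0471 0.0614]
-40 2621 [0.0327 0.0342 0.062 ]
-20 6414 [0.0328 0.0424 0.1154]
0 5143 [0.0325 0.0337 0.0618]
20 5613 [0.0325 0.0337 0.0617]
40 6679 [0.0324 0.034  0.0621]
8.3 [0.47332973 0.10322738 0.03233173] [-0.28084389 -0.12954607 -1.80405024] [-0.00165822 -0.01435999 -0.04997556] 44.72675621509552 0.7524830499179199
```

View pics/w5.png

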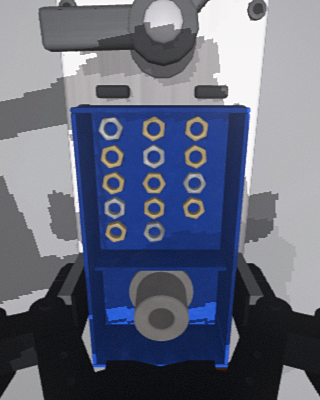

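The tray has come up 2 cm and is level to within 1 mm over its length, with the bushing upright at (160,305). Lifting the rest.

Call:
step_arm([
  [5,0,0,-0.4,0],
  [5,0,0,-1,0],
  [5,0,0,-1.8,0],
  [5,0,0,-2.6,0],
  [5,0,0,-3.4,0],
  [5,0,0,-4.2,0],
  [5,0,0,-5,0],
  [5,0,0,-5.8,0],
  [5,0,0,-6.6,0],
  [5,0,0,-7.4,0],
  [5,0,0,-8.1,0],
  [5,0,0,-8.6,0],
  [5,0,0,-8.9,0],
  [5,0,0,-9,0],
  [5,0,0,-9,0],
  [5,0,0,-9,0],
  [5,0,0,-9,0],
  [5,0,0,-9,0],
  [5,0,0,-9,0],
  [5,0,0,-9,0],
])

```text
time: 10.3
tool_pos: [0.4733, 0.1032, 0.1222]
tcp_rot: [-2.411, -2.014, 0.0]
wrist_force: [0.1, 0.5, -2.4]
width: 0.75
grip_force: 44.7
```

```bash
python3 chk.py w6; python3 -c "
from h import *
p,d,K,T=cam('side');cv2.imwrite('pics/side1.png',cv2.resize(p[130:330,230:430,::-1],None,fx=2.5,fy=2.5))"
```

```text
-60 6252 [0.1226 0.1367 0.1511]
-40 2611 [0.1222 0.1239 0.1516]
-20 6311 [0.1224 0.1315 0.2019]
0 5112 [0.1221 0.1233 0.1513]
20 5625 [0.122  0.1234 0.1512]
40 6928 [0.1221 0.1237 0.1517]
10.35 [0.47332265 0.10321729 0.12222152] [ 0.439185    0.00511984 -1.61800712] [ 0.01039304  0.00532844 -0.00335008] 44.726775884628296 0.7556441738286268
```

View pics/side1.png

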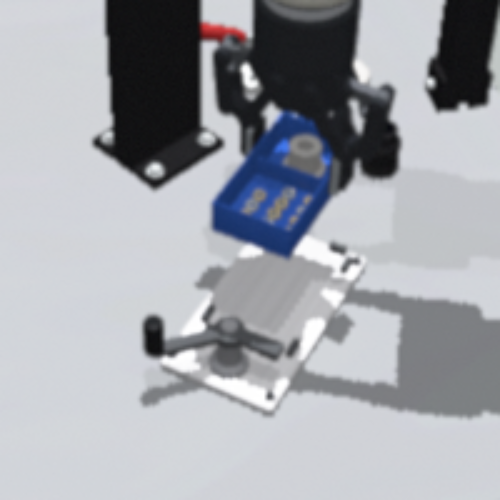

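View pics/w6.png

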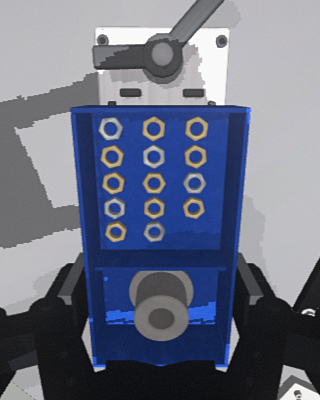

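Both views show the tray held level above the dock, the bushing upright in its compartment and the latch open. The underside is at about 0.12 m. Handing in.

```bash
python3 -c "
from workcell import bot
print(bot.finish_job())"
```

```text
the job is handed in; nothing more can be done
None
```

I turned the latch to its open stop (measured at about 1.56 rad) and lifted the tray, with the bushing upright in it, level to about 12 cm over the dock; the gripper still holds it and the job is handed in, with no verdict returned.

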